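# Fill the sample magazine with the sound slab and close its end stop

### The job

The sample magazine needs one more ceramic test slab: draw back its sliding end stop to make room, take the only sound slab (whole, as tall as the two already in the magazine) from the stand and set it gently down upright in the gap, level with the other two at the sides. Then slide the stop gently home so that all three slabs stand snug between wall and stop. Leave the chipped and the short slab standing in their stand, and do not disturb the bottle, the jar or the brass pan.

Things in the scene. Friction and masses are not known exactly. Their poses are not given: they have to be found in the camera images.
- magazine: Fixed aluminium magazine, left or right on the bench. Origin: centre underside, on the bench. Base 74 (x) by 170 mm (y from -90 to +80), 12 mm thick. Fixed wall 52 mm wide, top 92 mm above the bench, at its +y end: inner face at y = +65 mm; slabs stand packed from it towards -y, faces square to y, centred on x = 0. Sides (x) and top open.
- stop (a joint): Sliding end stop, 0 to 0.030 m: its pressing face is at magazine y = 29 mm minus value, so it grows as the stop is drawn back towards -y. Starts nearly shut on two slabs (0 = touching). Fully back leaves 30 mm beside them for the 18 mm slab; snug on three reads 0.018. About 3 N of friction; stays where left. Face plate 8 mm thick, 52 wide, top 93 mm above the bench.
- stop_handle (a point): Point on the axis of the stop's upright black handle block, 30 (magazine x) by 22 mm (magazine y), 82 mm above the bench and 15 mm below the block's top; moves with the stop, 70 mm behind its pressing face, 51 mm free between block and plate. Grip it across the 22 mm to push or pull along the magazine's y.
- third_place (a point): Point on the magazine's base top (12 mm above the bench), at magazine x = 0, y = +20 mm: where the underside centre of the third slab is when all three are snug against the wall.
- stand: Fixed steel stand, 104 (x) by 176 mm (y), base 10 mm thick; origin: centre underside. Slabs stand at y = -62, 0, +62 mm (44 mm between faces), each between two C-shaped posts, 78 mm high above the bench, that cover its narrow edges and 6 mm of its faces, with 4 mm of play all round: there it can only be gripped across its faces, and must be lifted 70 mm straight up to come clear.
- slab: The sound white ceramic slab: 60 mm wide (x), 18 thick (y), 88 tall (z), about 0.22 kg, in one of the stand's places. Origin: centre of its underside. It stands by itself on the bench, so it can be set down there and taken again by its narrow edges, 60 mm apart: in the magazine there is no room for fingers at its faces.
- slab_chipped: Damaged white slab in the stand: same size as the sound one, but one top corner is broken off at a slant (28 by 28 mm, at its own +x side). Origin: centre of its underside. Stays in the stand.
- slab_short: Damaged white slab in the stand: 60 by 18 mm but only 60 mm tall. Origin: centre of its underside. Stays in the stand.
- pack_a: Sound slab (60 by 18 by 88 mm) already in the magazine, next to the wall. Origin: centre of its underside. Loose.
- pack_b: Sound slab (60 by 18 by 88 mm) already in the magazine, next to the stop. Origin: centre of its underside. Loose.
- dropper: Small amber bottle with a red cap, 34 mm across, 75 mm tall, between stand and magazine on their far side; bystander. Origin: centre of its underside.
- pan: Shallow brass pan, 84 mm across, 18 mm high, beyond the amber bottle; bystander. Origin: centre of its underside.
- jar: White jar, 48 mm across, 85 mm tall, off to the left; bystander. Origin: centre of its underside.
Not all that is in view belongs to the job. What is shaped like the slab_chipped but purple is not meant. What is shaped like the slab but pink is not meant.

How it is judged:
At the end, for the whole second after the job is handed in: Sound slab upright (0.06 rad), at rest on the magazine base, third in the pack: y 20 mm within 4, x within 7 mm of centre, square within 0.08 rad; stop joint 0.016 to 0.0205; the first two slabs in place (y 4, x 9 mm) and upright; chipped and short slabs upright, moved under 12 mm (y of slab in the frame of magazine between 0.016 and 0.024 m and x of slab in the frame of magazine between -0.007 and 0.007 m and z of slab in the frame of magazine between 0.009 and 0.015 m and angle between each of slab, pack_a, pack_b's own z axis and vertical below 0.06 rad and angle between the y axis of slab and the y axis of magazine, either way round below 0.08 rad and value of joint stop between 0.016 and 0.0205 m and linear speed of slab below 0.01 m/s and y of pack_a in the frame of magazine between 0.052 and 0.06 m and x of pack_a in the frame of magazine between -0.009 and 0.009 m and y of pack_b in the frame of magazine between 0.034 and 0.042 m and x of pack_b in the frame of magazine between -0.009 and 0.009 m and distance of each of slab_chipped, slab_short from where it was at the start of the episode below 0.012 m and angle between each of slab_chipped, slab_short's own z axis and vertical below 0.12 rad); the robot touches nothing.
It fails at once if a bystander (bottle, jar or pan) is pushed more than 25 mm or knocked over (distance of any of dropper, pan, jar from where it was at the start of the episode above 0.025 m or angle between any of dropper, pan, jar's own z axis and vertical above 0.5 rad).
It fails at once if the sound slab is let fall or flung (faster than 0.35 m/s out of the fingers: a fall of over 6 mm) (linear speed of slab above 0.35 m/s and contact force between slab and the fingers below 0.1 N).
It fails at once if the sound slab strikes the magazine or is rammed against it (more than 60 N) (contact force between slab and magazine above 60 N).
It also fails if it takes over 72 s, if anything falls off the work surface, if the arm or the gripper's body presses on something with over 40 N, if the wrist force passes 120 N, or if a joint passes its speed limit or range.

### The arm

A 7-joint arm with a two-finger parallel gripper is mounted at the origin on the work surface. World frame = base frame: x ahead of the robot, y to its left, z up, the work surface at z = 0. Lengths are in m, angles in rad, forces in N, time in s.
With the tool pointing down it reaches from about 0.35 to 0.9 m from the base axis. Payload 7.2 kg.
Tool frame: the origin (TCP) lies on the centre line of the jaws, within the pads' length; the fingertips stand 25 mm ahead of it and the grasp point (between the pads) lies 6 mm ahead of it; z points along the fingers, y is the line along which they close (so a half turn about z gives the same grasp; the last joint's range is limited). The gripper opens to 88 mm and grips with 3 to 60 N. Pads are 20 mm wide; open, the fingers measure 115 mm over their backs; the gripper's body (75 mm by 178 mm) begins 61 mm behind the grasp point.
Start: joints at [-1.213, 0.411, -0.013, 1.596, 0.006, 1.134, -0.082], TCP at [0.258, 0.569, 0.248] pointing down, gripper open.
Joint ranges: [-2.95, 2.95], [-0.29, 1.99], [-1.47, 1.44], [0.14, 2.54], [-1.03, 4.17], [0.13, 1.85], [-2.86, 2.86]. Speed limits (rad/s): [2.39, 2.39, 3.01, 3.01, 3.14, 3.14, 3.14].

### API

Orientations are given as a 3x3 rotation matrix whose columns are the frame's x, y, z axes.
In Python, from cell import env, optics, finder gives the robot as it stands.
- The arm moves only by the tool drive_tool, never from a script. Its argument "commands" is a list of rows, each a list of 4 numbers: the shift along the tool's x, y, z in mm, then the turn about the tool's z in degrees. In form: [[dx, dy, dz, spin], ...]. A call has 1 to 20 rows; each row is the pose to reach, as a shift and turn from the pose commanded when the call began, along the tool's axes at that moment; what a row does not reach only later rows make up. A row lasts 1/10 s, in which the tool goes at most 50 mm and 8.59 degrees, less where a joint would pass 70% of its speed; a pose out of reach is approached as far as the arm can. A call with a gripper value outside its range is refused whole. "hand" is the closure, from 0 (fully open) to 1 (shut), set as the call begins (left out, the last holds). The fingers move at their own pace and stop on an object; "newtons" is the grip in N (left out, the last holds). Time passes only in rows, so rows that repeat a pose let the fingers close. It gives the time, the measured TCP pose, the force, the opening and the grip force at its end, in the units of the state.
- env.sense(): the state, without advancing time (a new reading comes with each control period).
- optics.get_image(name): name is "side" or "top"; returns a dict with "pixels" (384x512x3 uint8, red, green, blue), "z_map" (384x512 float32, m along the optical axis (not along the pixel's ray), 0 where there is no reading), "vertical_fov" (degrees; the focal length in pixels is half the picture's height over the tangent of half this angle, whatever the lens; pixels are square), "cx", "cy" (the principal point, pixels), "world_from_camera" (4x4, takes a point from camera to world coordinates). Camera axes: x right, y up, looking along -z (the intrinsics and any distortion apply to the point x, -y, -z); pixel columns grow to the right and rows downward; lengths in m; the calibration is good to about 2 mm. A picture is of the moment at which its call begins.
- env.sign_off(): hands the job in; it is judged then, once.
Trained networks look in the newest picture that a camera, given by its name, has taken for a name from the list of things; names that differ only in an ending like _2 or _b are one class to them, and where a whole thing is asked for, a point or a joint stands for the part that bears it (a point fixed in the world has none). Each returns a list of dicts, best first, with "confidence" (0 to 1); they miss things now and then, are a little off and sometimes report something else, mostly with a low value. They report only what shows in the picture. A call takes as long as a camera call. They do not tell look-alikes from the thing itself.
- finder.cut_out(camera, name): "mask" (384x512 bool, what is visible of it) and "uv" ([column, row] in pixels, amid what is visible of it).
The state is a dict: "t": time; "q": joint angles; "dq": joint speeds; "joint_torque": joint torques, N m; "tcp_pos": TCP position; "tcp_rot": TCP orientation; "ft_force": force on the tool from outside, world axes, zero at the start; "wrist_torque": the same for the moment, N m; "gripper_width": opening from 0.0 (shut) to 1.0 (fully open); "grasp_force": force on a finger pad.
Only numpy, scipy, OpenCV 4.12 (cv2) and the standard library are available. Lean on these libraries where they do the work, as an engineer would, in place of code of your own. Each camera call takes 0.05 s, during which the arm holds its last target. There are 200 camera calls.

## Working session

There is one attempt and no reset: what is moved stays moved. The work goes in short steps, Python scripts to look and compute and a tool call to move; the robot and the scene stay as the last step left them, time stands still between calls to the robot, and variables do not carry over. Pictures are saved under pics/ and viewed, at most 10 in all, crops included, and the job is handed in when it is done.

Besides the shell and the picture viewer there is one more tool, called after "Emit:" by a JSON object that holds its "op" and its "data". drive_tool: Moves the arm, as the interface text tells. Its arguments: {"type":"object","properties":{"commands":{"type":"array"},"hand":{"type":"number"},"newtons":{"type":"number"}},"required":["commands"]}

```bash
mkdir -p pics
cat > h.py <<'E'
import numpy as np, cv2
from cell import env, optics, finder
def grab(n):
    im=optics.get_image(n); return im
def world(im):
    z=im["z_map"]; h,w=z.shape; f=h/2/np.tan(np.radians(im["vertical_fov"])/2)
    u,v=np.meshgrid(np.arange(w),np.arange(h))
    P=np.stack([(u-im["cx"])/f*z,-(v-im["cy"])/f*z,-z,np.ones_like(z)],-1)
    W=P@np.asarray(im["world_from_camera"]).T
    W=W[...,:3]; W[z<=0]=np.nan
    return W
def save(px,name): cv2.imwrite(name,px[...,::-1])
E
python3 - <<'E'
from h import *
s=env.sense(); print(s['t'],s['tcp_pos'],np.round(s['tcp_rot'],3).tolist(),s['gripper_width'])
out=[]
for n in("top","side"):
    im=grab(n); print(n,{k:v for k,v in im.items() if k not in("pixels","z_map")})
    np.savez(f"{n}0.npz",W=world(im),px=im["pixels"]); out.append(im["pixels"])
    W=world(im)
    for nm in("magazine","stand","slab","slab_chipped","slab_short","pack_a","dropper","pan","jar","stop_handle"):
        for d in finder.cut_out(n,nm)[:4]:
            m=d["mask"]; p=W[m]; print(n,nm,round(d["confidence"],2),np.round(d["uv"]),m.sum(),np.round(np.nanmedian(p,0),3),np.round(np.nanmax(p[:,2]),3))
for n,p in zip(("top","side"),out): save(cv2.resize(p,(800,600)),f"pics/{n}0.png")
E
```

```text
0.0 [0.25799814 0.56878974 0.24684007] [[-0.911, 0.413, -0.001], [0.413, 0.911, -0.001], [-0.0, -0.001, -1.0]] 0.9987605566591811
top {'vertical_fov': 48.085835751605075, 'cx': 250.78765940177266, 'cy': 191.11715068192598, 'world_from_camera': array([[-0.08558078,  0.9717315 , -0.2200314 ,  0.31561473],
       [-0.99631472, -0.084738  ,  0.01328358,  0.10336501],
       [-0.00573695,  0.22035734,  0.97540234,  1.20666596],
       [ 0.        ,  0.        ,  0.        ,  1.        ]])}
top magazine 0.66 [381. 216.] 1353 [ 0.477 -0.263  0.02 ] 0.103
top stand 0.71 [200. 215.] 1668 [0.534 0.235 0.012] 0.083
top slab 0.66 [170. 211.] 275 [0.533 0.302 0.096] 0.103
top slab 0.57 [218. 203.] 143 [0.552 0.185 0.069] 0.074
top slab 0.49 [128. 226.] 263 [0.502 0.411 0.086] 0.095
top slab_chipped 0.75 [216. 256.] 182 [0.404 0.197 0.084] 0.092
top slab_chipped 0.54 [192. 207.] 217 [0.538 0.243 0.089] 0.102
top slab_chipped 0.48 [380. 218.] 1168 [ 0.477 -0.267  0.022] 0.101
top slab_chipped 0.43 [202. 214.] 1769 [0.537 0.232 0.012] 0.098
top slab_short 0.45 [214. 204.] 177 [0.551 0.185 0.069] 0.0
[... 1249 characters left out ...]
9 0.052] 0.091
side slab_chipped 0.72 [225. 154.] 390 [0.542 0.235 0.071] 0.101
side slab_chipped 0.2 [251. 351.] 2415 [ 0.483 -0.268  0.021] 0.099
side slab_short 0.67 [234. 178.] 312 [0.553 0.175 0.057] 0.079
side pack_a 0.97 [247. 310.] 424 [ 0.491 -0.213  0.099] 0.102
side pack_a 0.58 [247. 302.] 248 [ 0.497 -0.192  0.1  ] 0.102
side pack_a 0.48 [251. 343.] 1308 [ 0.483 -0.251  0.046] 0.099
side dropper 0.82 [274. 224.] 263 [ 0.622 -0.     0.045] 0.076
side dropper 0.71 [223. 158.] 377 [0.543 0.235 0.072] 0.101
side pan 0.84 [327. 221.] 661 [0.754 0.014 0.008] 0.021
side jar 0.64 [164. 127.] 428 [0.399 0.438 0.054] 0.087
side stop_handle 0.64 [251. 344.] 1265 [ 0.483 -0.252  0.048] 0.099
```

View pics/top0.png

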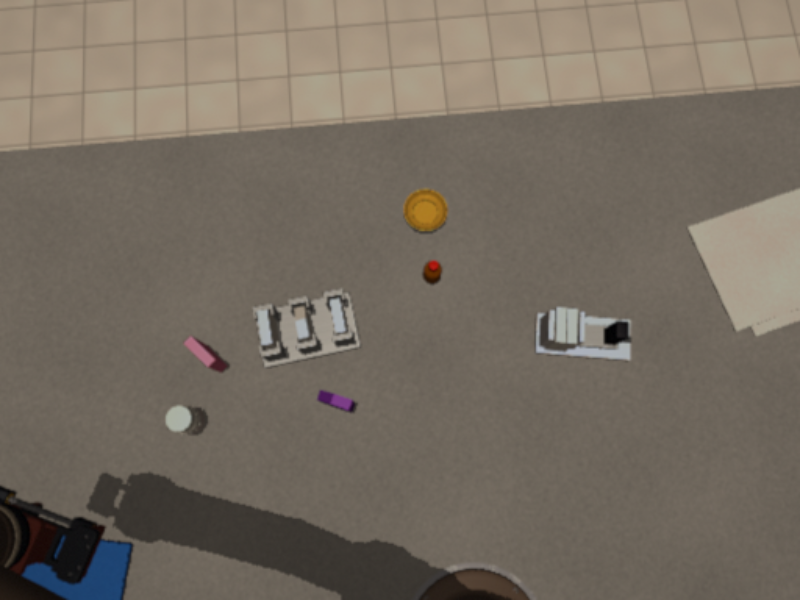

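View pics/side0.png

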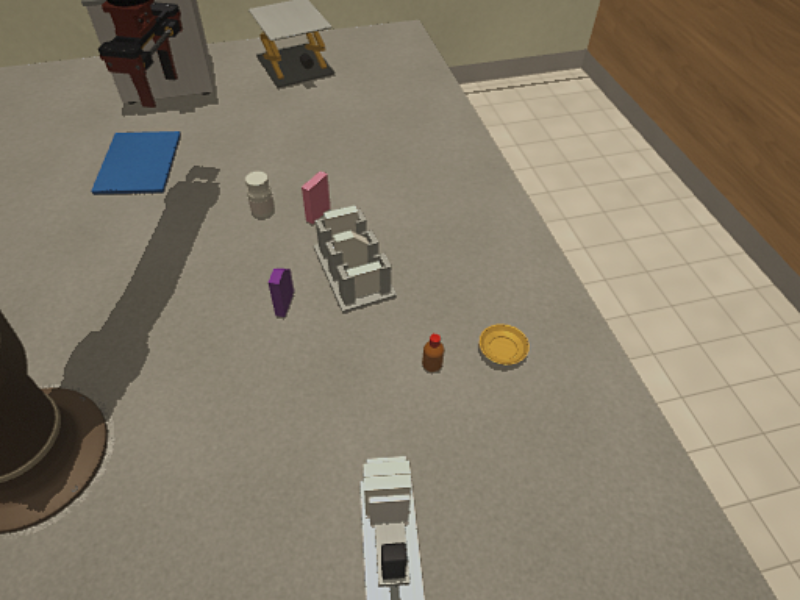

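The stand holds three candidates in the top image:
- (170,211), height about 0.10: whole and tall, so this is the sound slab.
- (192,207): chipped.
- (216,203), height 0.07: short.

Outside the stand, (128,226) is the pink decoy and (216,256) the purple one. I choose (170,211). Next I measure poses and check a close crop.

Run:
```python
from h import *
for n in("top","side"):
    d=np.load(n+"0.npz"); W=d["W"]; px=d["px"]
    def rect(name,x0,x1,y0,y1,z0,z1,extra=None):
        m=(W[...,0]>x0)&(W[...,0]<x1)&(W[...,1]>y0)&(W[...,1]<y1)&(W[...,2]>z0)&(W[...,2]<z1)
        if extra is not None: m&=extra
        p=W[m][:,:2]
        if len(p)<8: print(n,name,len(p)); return
        c,s,a=cv2.minAreaRect((p*1000).astype(np.float32))
        print(n,name,len(p),"c",np.round(c,1),"size",np.round(s,1),"ang",round(a,1),"z",np.round(np.nanmedian(W[m][:,2]),4))
    dark=px.max(-1)<70
    rect("slab",.46,.6,.265,.34,.088,.11)
    rect("chip",.46,.6,.21,.27,.088,.11)
    rect("short",.46,.62,.15,.21,.062,.076)
    rect("standbase",.4,.68,.1,.37,.005,.02)
    rect("stand all",.4,.68,.1,.37,.006,.12)
    rect("packtops",.4,.56,-.24,-.12,.094,.11)
    rect("magbase",.4,.56,-.4,-.1,.007,.02)
    rect("mag all",.4,.56,-.4,-.1,.007,.12)
    rect("handletop",.4,.56,-.36,-.25,.085,.11,dark)
    rect("plate",.4,.56,-.26,-.21,.085,.0955)
    rect("dropper",.58,.66,-.04,.06,.02,.12)
t=np.load("top0.npz")["px"][180:255,110:250]; s=np.load("side0.npz")["px"][115:205,160:270]
save(np.vstack([cv2.resize(t,(500,268),interpolation=2),cv2.resize(s,(500,330),interpolation=2)]),"pics/crop.png")
```

```text
top slab 171 c [535.6 307. ] size [60.4 18.5] ang 5.7 z 0.0978
top chip 109 c [532.2 244.6] size [42.  18.4] ang 9.6 z 0.0972
top short 202 c [550.7 184.5] size [89.  33.7] ang 7.4 z 0.0696
top standbase 1209 c [538.8 232.8] size [278.8 262.3] ang 0.7 z 0.0098
top stand all 2489 c [537.8 232.2] size [283.4 220.2] ang 3.4 z 0.0458
top packtops 350 c [ 493.9 -199.3] size [55.3 60.7] ang 81.5 z 0.0994
top magbase 598 c [ 483.7 -279. ] size [235.7  82.1] ang 83.5 z 0.0118
top mag all 1670 c [ 483.7 -279. ] size [235.7  82.1] ang 83.5 z 0.0383
top handletop 105 c [ 479.9 -288.7] size [21.4 29.1] ang 79.1 z 0.096
top plate 71 c [ 490.6 -220.8] size [14.9 51.6] ang 81.4 z 0.0917
top dropper 131 c [622.8  13.2] size [32.7 28.7] ang 59.7 z 0.0505
side slab 139 c [536.3 302.4] size [59.6 20.7] ang 5.7 z 0.0964
side chip 100 c [533.4 241.3] size [41.  20.7] ang 7.8 z 0.0964
side short 246 c [551.7 180.8] size [88.7 37.2] ang 7.7 z 0.0691
side standbase 466 c [505.9 242.9] size [189.9 205. ] ang 87.6 z 0.0098
side stand all 2534 c [502.4 236. ] size [205.3 176.6] ang 0.2 z 0.0607
side packtops 561 c [ 494.4 -203.4] size [56.9 60. ] ang 79.2 z 0.0995
side magbase 1169 c [ 488.2 -247.3] size [160.1  73.9] ang 80.2 z 0.0118
side mag all 3139 c [ 488.2 -247.3] size [160.1  73.9] ang 80.2 z 0.0246
side handletop 215 c [ 479.7 -293.3] size [21.5 28.8] ang 80.7 z 0.0962
side plate 205 c [ 490.  -224.8] size [16.2 57.7] ang 81.3 z 0.092
side dropper 212 c [623.9   4.2] size [25.2 32.7] ang 65.5 z 0.0488
```

View pics/crop.png

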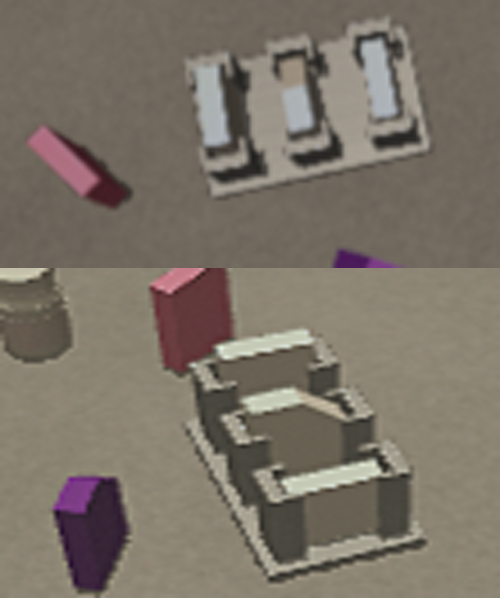

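The crop confirms it. The left slab is whole and tall, the middle one has its corner broken off and the right one is low; pink and purple stand outside the stand. Moving above the stop handle now.

Emit:
{"op": "drive_tool", "data": {"commands": [[-557,-692,0,-15],[-557,-692,0,-15],[-557,-692,0,-15],[-557,-692,0,-15],[-557,-692,0,-15],[-557,-692,0,-15],[-557,-692,0,-15],[-557,-692,0,-15],[-557,-692,0,-15],[-557,-692,0,-15],[-557,-692,0,-15],[-557,-692,0,-15],[-557,-692,0,-15],[-557,-692,0,-15],[-557,-692,0,-15],[-557,-692,0,-15],[-557,-692,0,-15],[-557,-692,0,-15],[-557,-692,0,-15],[-557,-692,0,-15]], "hand": 0.45, "newtons": 20}}

```text
t: 3.1
tcp_pos: [0.4792, -0.2918, 0.2472]
tcp_rot: [[-0.986, 0.165, -0.001], [0.165, 0.986, -0.0], [0.001, -0.0, -1.0]]
ft_force: [-0.1, 0.0, -0.2]
gripper_width: 0.552
grasp_force: 0.0
```

Emit:
{"op": "drive_tool", "data": {"commands": [[0,0,40,0],[0,0,80,0],[0,0,110,0],[0,0,130,0],[0,0,145,0],[0,0,159,0],[0,0,159,0],[0,0,159,0]]}}

```text
t: 3.9
tcp_pos: [0.4799, -0.2911, 0.0891]
tcp_rot: [[-0.987, 0.163, 0.001], [0.163, 0.987, -0.0], [-0.001, -0.0, -1.0]]
ft_force: [0.6, 0.6, 0.6]
gripper_width: 0.555
grasp_force: 0.0
```

Run:
```python
from h import *
im=grab("side"); W=world(im); s=env.sense(); print(s['tcp_pos'],s['ft_force'])
save(cv2.resize(im["pixels"][270:384,180:330],(750,570),interpolation=2),"pics/h1.png")
```

```text
[ 0.48010371 -0.29129067  0.0894832 ] [-0.19677014 -0.19060055 -1.03652859]
```

View pics/h1.png

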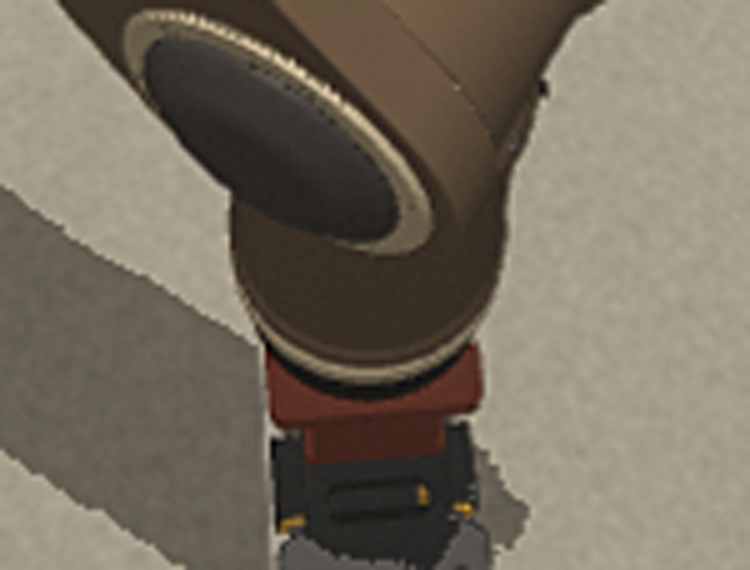

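The arm hides the block (picture centre, rows 350–570) and there is no contact. Closing, then drawing back.

Emit:
{"op": "drive_tool", "data": {"commands": [[0,0,0,0],[0,0,0,0],[0,0,0,0],[0,0,0,0],[0,0,0,0],[0,0,0,0],[0,0,0,0]], "hand": 1, "newtons": 15}}

```text
t: 4.65
tcp_pos: [0.4798, -0.2912, 0.0889]
tcp_rot: [[-0.987, 0.163, 0.0], [0.163, 0.987, -0.0], [-0.0, 0.0, -1.0]]
ft_force: [-1.4, 1.2, 4.8]
gripper_width: 0.255
grasp_force: 15.0
```

Emit:
{"op": "drive_tool", "data": {"commands": [[0,-4,0,0],[0,-8,0,0],[0,-12,0,0],[0,-16,0,0],[0,-20,0,0],[0,-24,0,0],[0,-28,0,0],[0,-30,0,0],[0,-30,0,0],[0,-30,0,0]]}}

```text
t: 5.65
tcp_pos: [0.4757, -0.3151, 0.0887]
tcp_rot: [[-0.987, 0.16, -0.001], [0.16, 0.987, 0.008], [0.002, 0.008, -1.0]]
ft_force: [-0.5, 16.7, 13.9]
gripper_width: 0.252
grasp_force: 15.0
```

Emit:
{"op": "drive_tool", "data": {"commands": [[0,4,0,0],[0,5,0,0],[0,5,0,0],[0,5,0,0],[0,5,0,0]], "hand": 0.45}}

```text
t: 6.15
tcp_pos: [0.4753, -0.3162, 0.0885]
tcp_rot: [[-0.986, 0.164, -0.0], [0.164, 0.986, -0.0], [0.0, -0.0, -1.0]]
ft_force: [0.1, 0.4, 0.2]
gripper_width: 0.549
grasp_force: 0.0
```

Emit:
{"op": "drive_tool", "data": {"commands": [[0,0,-40,0],[0,0,-80,0],[0,30,-130,0],[0,80,-150,0],[0,130,-150,0],[0,180,-150,0],[0,230,-150,0],[0,280,-150,0],[0,280,-150,0]]}}

```text
t: 7.05
tcp_pos: [0.5219, -0.0331, 0.2384]
tcp_rot: [[-0.988, 0.156, -0.0], [0.156, 0.988, 0.002], [0.0, 0.002, -1.0]]
ft_force: [0.1, -0.9, 0.1]
gripper_width: 0.549
grasp_force: 0.0
```

```bash
cat > mag.py <<'E'
from h import *
def mag(save_as=None):
  R=[]
  for n in("top","side"):
    im=grab(n); W=world(im); px=im["pixels"]
    def rect(name,x0,x1,y0,y1,z0,z1,extra=None):
        m=(W[...,0]>x0)&(W[...,0]<x1)&(W[...,1]>y0)&(W[...,1]<y1)&(W[...,2]>z0)&(W[...,2]<z1)
        if extra is not None: m&=extra
        p=W[m][:,:2]
        if len(p)<8: return print(n,name,len(p))
        c,s,a=cv2.minAreaRect((p*1000).astype(np.float32)); print(n,name,len(p),"c",np.round(c,1),"size",np.round(s,1),"ang",round(a,1))
    rect("wall",.4,.56,-.24,-.12,.085,.0955)
    rect("packtops",.4,.56,-.26,-.12,.0965,.11)
    rect("plate",.4,.56,-.28,-.22,.085,.0955)
    rect("handle",.4,.56,-.36,-.27,.085,.11,px.max(-1)<70)
    if save_as and n=="side": save(cv2.resize(px[280:384,190:315],(720,600),interpolation=2),save_as)
E
python3 -c "
from mag import *
mag()"
```

```text
top wall 1
top packtops 2
top plate 63 c [ 486.1 -246.8] size [ 7.8 50.1] ang 81.4
top handle 101 c [ 476.2 -311.4] size [21.3 29.9] ang 80.6
side wall 133 c [ 494.5 -195.6] size [47.6 57.6] ang 81.2
side packtops 533 c [ 495.  -200.9] size [37.8 59.8] ang 79.8
side plate 161 c [ 490.6 -237. ] size [38.7 52. ] ang 80.2
side handle 188 c [ 475.7 -316.7] size [22.1 28.8] ang 80.4
```

```bash
cat > go.py <<'E'
from h import *
def go(x,y,z,ang):
    "tool shift (mm) and spin to TCP x,y,z (mm), tool y axis at ang deg"
    s=env.sense(); R=np.array(s['tcp_rot']); p=np.array(s['tcp_pos'])*1000
    a=np.degrees(np.arctan2(R[1,1],R[0,1]))
    print("t",s['t'],"tcp",p.round(1),"ang",a.round(2),"->",(R.T@(np.array([x,y,z])-p)).round(1),"spin",-((ang-a+90)%180-90).round(1))
E
python3 -c "
from go import *
go(536,304.3,238,96.5)"
```

```text
t 7.15 tcp [521.5 -37.6 238.5] ang 80.83 -> [ 40.1 339.9   0.5] spin -15.7
```

Emit:
{"op": "drive_tool", "data": {"commands": [[40,340,0,-15.7],[40,340,0,-15.7],[40,340,0,-15.7],[40,340,0,-15.7],[40,340,0,-15.7],[40,340,0,-15.7],[40,340,0,-15.7],[40,340,0,-15.7],[40,340,0,-15.7],[40,340,0,-15.7]], "hand": 0.55}}

```text
t: 8.15
tcp_pos: [0.5385, 0.2991, 0.2386]
tcp_rot: [[-0.994, -0.106, 0.0], [-0.106, 0.994, -0.002], [-0.0, -0.002, -1.0]]
ft_force: [-0.8, -1.1, 0.2]
gripper_width: 0.448
grasp_force: 0.0
```

Emit:
{"op": "drive_tool", "data": {"commands": [[0,0,40,0],[0,0,80,0],[0,0,100,0],[0,0,100,0],[0,0,100,0]]}}

```text
t: 8.65
tcp_pos: [0.5383, 0.3007, 0.1395]
tcp_rot: [[-0.994, -0.107, 0.001], [-0.107, 0.994, -0.0], [-0.001, -0.0, -1.0]]
ft_force: [-0.5, 1.2, 0.2]
gripper_width: 0.45
grasp_force: 0.0
```

Run:
```python
from go import *
go(536,304.3,90,96.5)
im=grab("side"); a=im["pixels"][95:205,160:280]
save(cv2.resize(a,(650,596),interpolation=2),"pics/s1.png")
```

```text
t 8.65 tcp [538.3 300.7 139.5] ang 96.15 -> [ 1.9  3.9 49.5] spin -0.3
```

View pics/s1.png

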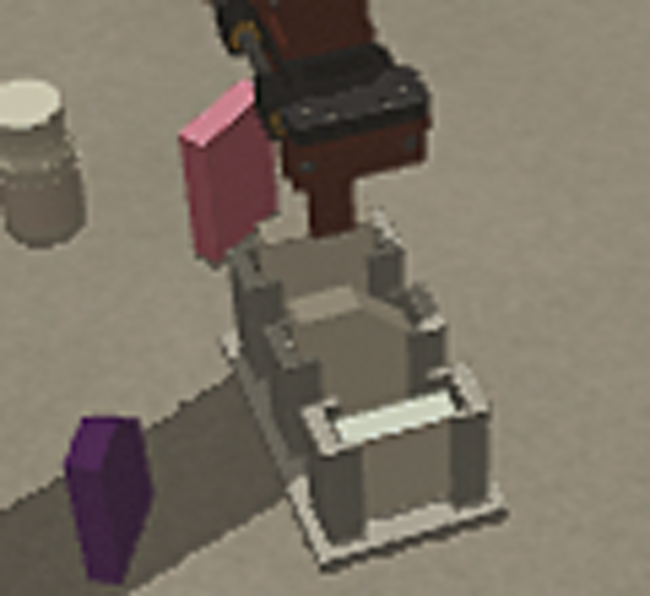

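The view shows the finger at (332,210), above the gap in front of the sound slab at the back of the stand. Correct a little, descend and grip.

Emit:
{"op": "drive_tool", "data": {"commands": [[2,3.5,0,0],[2,3.5,15,0],[2,3.5,30,0],[2,3.5,45,0],[2,3.5,51,0],[2,3.5,51,0]]}}

```text
t: 9.3
tcp_pos: [0.5341, 0.3052, 0.0858]
tcp_rot: [[-0.994, -0.11, -0.002], [-0.11, 0.994, -0.002], [0.003, -0.002, -1.0]]
ft_force: [-0.4, -0.4, 0.3]
gripper_width: 0.445
grasp_force: 0.0
```

Emit:
{"op": "drive_tool", "data": {"commands": [[0,0,0,0],[0,0,0,0],[0,0,0,0],[0,0,0,0],[0,0,0,0],[0,0,0,0],[0,0,0,0]], "hand": 1, "newtons": 20}}

```text
t: 10.0
tcp_pos: [0.5353, 0.3059, 0.0882]
tcp_rot: [[-0.994, -0.11, 0.001], [-0.11, 0.994, 0.001], [-0.001, 0.001, -1.0]]
ft_force: [-0.2, 0.1, 5.5]
gripper_width: 0.205
grasp_force: 20.0
```

Emit:
{"op": "drive_tool", "data": {"commands": [[0,0,-15,0],[0,0,-30,0],[0,0,-45,0],[0,0,-60,0],[0,0,-80,0],[0,0,-100,0],[0,0,-120,0],[0,0,-120,0],[0,0,-120,0]]}}

```text
t: 10.9
tcp_pos: [0.5349, 0.3058, 0.2081]
tcp_rot: [[-0.994, -0.11, 0.001], [-0.11, 0.994, 0.001], [-0.001, 0.001, -1.0]]
ft_force: [-0.3, -0.6, -2.8]
gripper_width: 0.203
grasp_force: 20.0
```

```bash
python3 -c "
from go import *
go(470,40,208,80.6); s=env.sense(); print(np.round(s['q'],2),s['ft_force'],s['gripper_width'])"
```

```text
t 10.9 tcp [534.9 305.8 208.1] ang 96.31 -> [ 9.370e+01 -2.571e+02 -2.000e-01] spin 15.7
[-0.84  0.44  0.34  1.68 -0.17  1.04  1.23] [-0.33997733 -0.64458119 -2.75081988] 0.20306089734689348
```

Emit:
{"op": "drive_tool", "data": {"commands": [[10,-25,0,2],[20,-55,0,4],[34,-95,0,6],[48,-135,0,8],[62,-175,0,10],[76,-210,0,12],[88,-240,0,14],[94,-257,0,15.7],[94,-257,0,15.7],[94,-257,40,15.7],[94,-257,80,15.7],[94,-257,105,15.7],[94,-257,117,15.7],[94,-257,123,15.7],[94,-257,126,15.7],[94,-257,128,15.7],[94,-257,129,15.7],[94,-257,129,15.7]]}}

```text
t: 12.7
tcp_pos: [0.4701, 0.0401, 0.0793]
tcp_rot: [[-0.987, 0.163, 0.001], [0.163, 0.987, 0.001], [-0.001, 0.001, -1.0]]
ft_force: [0.2, -0.2, -2.1]
gripper_width: 0.209
grasp_force: 20.0
```

Expected contact is at TCP 78.2 mm, about 1 mm lower. Feel for it.

Emit:
{"op": "drive_tool", "data": {"commands": [[0,0,0.5,0],[0,0,1,0],[0,0,1.5,0],[0,0,1.5,0],[0,0,1.5,0]]}}

```text
t: 13.2
tcp_pos: [0.47, 0.04, 0.0781]
tcp_rot: [[-0.987, 0.163, 0.001], [0.163, 0.987, 0.001], [-0.001, 0.001, -1.0]]
ft_force: [-3.7, -0.1, 10.5]
gripper_width: 0.203
grasp_force: 20.0
```

Contact (about 13 N change). Release, rise clear, and decide which way to turn.

Emit:
{"op": "drive_tool", "data": {"commands": [[0,0,-0.5,0],[0,0,-0.5,0],[0,0,-0.5,0],[0,0,-0.5,0],[0,0,-0.5,0]], "hand": 0.6}}

```text
t: 13.7
tcp_pos: [0.4697, 0.0399, 0.0776]
tcp_rot: [[-0.987, 0.163, -0.0], [0.163, 0.987, -0.0], [0.0, -0.0, -1.0]]
ft_force: [0.5, 0.0, 0.6]
gripper_width: 0.403
grasp_force: 0.0
```

Emit:
{"op": "drive_tool", "data": {"commands": [[0,0,-20,0],[0,0,-50,0],[0,0,-80,0],[0,0,-80,0]]}}

```text
t: 14.1
tcp_pos: [0.4717, 0.0401, 0.1607]
tcp_rot: [[-0.987, 0.164, 0.005], [0.164, 0.987, 0.002], [-0.005, 0.003, -1.0]]
ft_force: [0.9, -0.1, 0.1]
gripper_width: 0.4
grasp_force: 0.0
```

```bash
python3 -c "
from go import *
s=env.sense(); print(s['t'],s['tcp_pos'],np.round(s['q'],2),s['gripper_width'])
for n in('top','side'):
    W=world(grab(n)); m=(abs(W[...,0]-.47)<.06)&(abs(W[...,1]-.04)<.06)&(W[...,2]>.08)&(W[...,2]<.095)
    print(n,m.sum(), m.sum()>8 and cv2.minAreaRect((W[m][:,:2]*1000).astype(np.float32)), np.nanmedian(W[m][:,2]))
"
```

```text
14.1 [0.4717037  0.0400519  0.16073365] [-0.6   0.27  0.49  2.08 -0.17  0.82  1.4 ] 0.40039232975792144
top 0 False nan
side 197 ((471.73321533203125, 37.15363693237305), (20.85784339904785, 59.6453742980957), 78.26779174804688) 0.08676897254840099
  return np.nanmean(a, axis, out=out, keepdims=keepdims)
```

Emit:
{"op": "drive_tool", "data": {"commands": [[0,0,0,-8],[0,0,0,-16],[0,0,0,-24],[0,0,0,-32],[0,0,0,-40],[0,0,0,-48],[0,0,0,-56],[0,0,0,-64],[0,0,0,-72],[0,0,0,-80],[0,0,0,-86],[0,0,0,-90],[0,0,0,-90],[0,0,0,-90]], "hand": 0}}

```text
t: 15.6
tcp_pos: [0.4691, 0.0397, 0.1567]
tcp_rot: [[-0.166, -0.986, -0.002], [-0.986, 0.166, -0.0], [0.0, 0.002, -1.0]]
ft_force: [-0.1, 0.2, -0.4]
gripper_width: 0.998
grasp_force: 0.0
```

```bash
python3 -c "
from go import *
go(471.2,39.2,80,170.6); s=env.sense(); print(np.round(s['q'],2),s['gripper_width'])"
```

```text
t 15.6 tcp [469.1  39.7 156.7] ang 170.46 -> [ 0.1 -2.3 76.7] spin -0.1
[-0.31  0.26  0.15  2.07 -0.05  0.82  2.84] 0.9975962958272507
```

Joint 7 is nearly at its limit, so I turn half a turn back (same grasp).

Emit:
{"op": "drive_tool", "data": {"commands": [[0,-2,0,8],[0,-2,0,16],[0,-2,0,24],[0,-2,0,32],[0,-2,0,40],[0,-2,0,48],[0,-2,0,56],[0,-2,0,64],[0,-2,0,72],[0,-2,0,80],[0,-2,0,88],[0,-2,0,96],[0,-2,0,104],[0,-2,0,112],[0,-2,0,120],[0,-2,0,128],[0,-2,0,136],[0,-2,0,144],[0,-2,0,152],[0,-2,0,160]]}}

```text
t: 17.6
tcp_pos: [0.4715, 0.0397, 0.1574]
tcp_rot: [[-0.177, 0.984, -0.0], [0.984, 0.177, -0.0], [-0.0, -0.0, -1.0]]
ft_force: [0.0, -0.6, 0.7]
gripper_width: 1.002
grasp_force: 0.0
```

Emit:
{"op": "drive_tool", "data": {"commands": [[0,0,0,8],[0,0,0,16],[0,0,0,20],[0,0,0,20],[0,0,0,20]]}}

```text
t: 18.1
tcp_pos: [0.4715, 0.0398, 0.1574]
tcp_rot: [[0.162, 0.987, -0.0], [0.987, -0.162, -0.0], [-0.0, -0.0, -1.0]]
ft_force: [0.1, -0.3, -0.5]
gripper_width: 0.997
grasp_force: 0.0
```

```bash
python3 -c "
from go import *
go(471.2,39.2,75,-9.4); s=env.sense(); print(np.round(s['q'],2),s['gripper_width'])"
```

```text
t 18.1 tcp [471.5  39.8 157.4] ang -9.3 -> [-0.6 -0.2 82.4] spin 0.1
[-0.84  0.33  0.8   2.09 -0.32  0.84 -0.01] 0.9972274974129819
```

Emit:
{"op": "drive_tool", "data": {"commands": [[-0.5,0,30,0],[-0.5,0,55,0],[-0.5,0,70,0],[-0.5,0,80,0],[-0.5,0,82,0],[-0.5,0,82,0],[-0.5,0,82,0]]}}

```text
t: 18.8
tcp_pos: [0.4721, 0.0391, 0.0763]
tcp_rot: [[0.163, 0.987, 0.001], [0.987, -0.163, 0.0], [0.001, 0.001, -1.0]]
ft_force: [-1.1, -0.9, -0.5]
gripper_width: 1.002
grasp_force: 0.0
```

Emit:
{"op": "drive_tool", "data": {"commands": [[0,0,0,0],[0,0,0,0],[0,0,0,0],[0,0,0,0],[0,0,0,0],[0,0,0,0],[0,0,0,0]], "hand": 1, "newtons": 25}}

```text
t: 19.5
tcp_pos: [0.4717, 0.0392, 0.0758]
tcp_rot: [[0.163, 0.987, 0.0], [0.987, -0.163, 0.0], [0.0, 0.0, -1.0]]
ft_force: [-1.6, 0.7, 5.9]
gripper_width: 0.68
grasp_force: 25.0
```

Emit:
{"op": "drive_tool", "data": {"commands": [[0,0,-10,0],[0,0,-30,0],[0,0,-60,0],[0,0,-90,0],[0,0,-110,0],[0,0,-125,0],[0,0,-130,0],[0,0,-130,0],[0,0,-130,0]]}}

```text
t: 20.4
tcp_pos: [0.471, 0.0392, 0.205]
tcp_rot: [[0.163, 0.987, -0.001], [0.987, -0.163, -0.0], [-0.0, -0.001, -1.0]]
ft_force: [-1.0, 0.0, -3.2]
gripper_width: 0.684
grasp_force: 25.0
```

```bash
python3 -c "
from go import *
go(489.6,-231.6,205,-9.4); s=env.sense(); print(np.round(s['q'],2),s['gripper_width'],s['ft_force'])
for n in('top','side'):
    im=grab(n); W=world(im); m=(abs(W[...,0]-.47)<.06)&(abs(W[...,1]-.04)<.06)&(W[...,2]>.125)&(W[...,2]<.24)&(im['pixels'].min(-1)>110)
    print(n,m.sum(), m.sum()>8 and cv2.minAreaRect((W[m][:,:2]*1000).astype(np.float32)), m.sum() and np.nanpercentile(W[m][:,2],[2,50,98]))
im=grab('side'); save(cv2.resize(im['pixels'][150:260,190:300],(600,600),interpolation=2),'pics/l1.png')
"
```

```text
t 20.4 tcp [471.   39.2 205. ] ang -9.39 -> [-2.641e+02  6.250e+01  1.000e-01] spin 0.0
[-0.91  0.25  0.86  2.04 -0.23  0.95 -0.09] 0.6842019823163971 [-0.96102195  0.0481867  -3.19328678]
top 0 False 0
side 173 ((476.6197204589844, 37.031211853027344), (21.06846809387207, 66.87226867675781), 76.76529693603516) [0.17747822 0.21657    0.2186887 ]
```

View pics/l1.png

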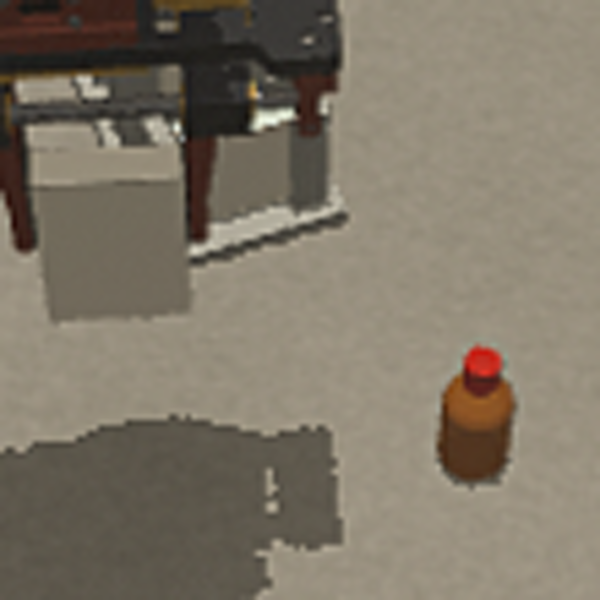

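The slab (50–190, 150–320) hangs straight between the fingers and the bottle is well clear. Move it over the gap.

Emit:
{"op": "drive_tool", "data": {"commands": [[-15,4,0,0],[-40,10,0,0],[-75,18,0,0],[-110,26,0,0],[-145,34,0,0],[-180,43,0,0],[-210,50,0,0],[-235,56,0,0],[-252,60,0,0],[-264,62.5,0,0],[-264,62.5,0,0],[-264,62.5,25,0],[-264,62.5,25,0],[-264,62.5,25,0]]}}

```text
t: 21.95
tcp_pos: [0.49, -0.2305, 0.1805]
tcp_rot: [[0.162, 0.987, -0.001], [0.987, -0.162, 0.001], [0.0, -0.002, -1.0]]
ft_force: [-0.3, -0.4, -2.2]
gripper_width: 0.679
grasp_force: 25.0
```

```bash
python3 -c "
from go import *
go(489.6,-231.6,87,-9.4)
for n in('top','side'):
    im=grab(n); W=world(im)
    for nm,z0,z1 in(('pack',.0965,.105),('held',.175,.202),('plate',.086,.0955)):
        m=(abs(W[...,0]-.49)<.045)&(W[...,1]>-.28)&(W[...,1]<-.15)&(W[...,2]>z0)&(W[...,2]<z1)&(im['pixels'].min(-1)>100)
        if m.sum()>8:
            r=cv2.minAreaRect((W[m][:,:2]*1000).astype(np.float32)); print(n,nm,m.sum(),np.round(r[0],1),np.round(r[1],1),round(r[2],1))
im=grab('side'); save(cv2.resize(im['pixels'][230:384,170:330],(620,597),interpolation=2),'pics/m1.png')
"
```

```text
t 21.95 tcp [ 490.  -230.5  180.5] ang -9.34 -> [-1.2 -0.1 93.5] spin 0.1
top pack 244 [ 496.7 -197.6] [37.  55.7] 80.0
top plate 84 [ 497.5 -193.6] [47.7 52.4] 82.3
side held 263 [ 489.6 -232.1] [19.3 58.6] 80.9
side plate 157 [ 490.7 -214.8] [83.2 55.8] 80.5
```

View pics/m1.png

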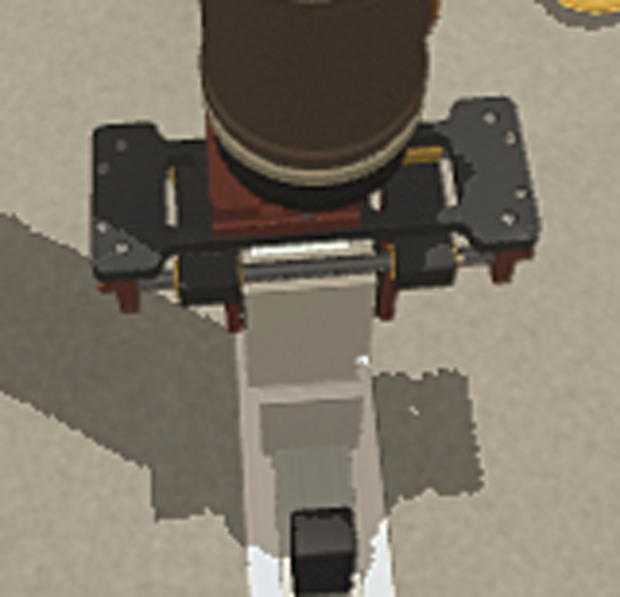

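The held slab's lower edge lies along the gap just behind the plate (245–370, 385), centred on the magazine. Descend partway first.

Emit:
{"op": "drive_tool", "data": {"commands": [[-1.2,0,0,0],[-1.2,0,0,0],[-1.2,0,4,0],[-1.2,0,8,0],[-1.2,0,12,0],[-1.2,0,16,0],[-1.2,0,20,0],[-1.2,0,20,0]]}}

```text
t: 22.9
tcp_pos: [0.4896, -0.2326, 0.1599]
tcp_rot: [[0.163, 0.987, -0.001], [0.987, -0.163, 0.0], [0.0, -0.001, -1.0]]
ft_force: [-0.2, -0.1, -2.4]
gripper_width: 0.681
grasp_force: 25.0
```

Clean entry. Continue down.

Emit:
{"op": "drive_tool", "data": {"commands": [[0,0,8,0],[0,0,18,0],[0,0,28,0],[0,0,38,0],[0,0,48,0],[0,0,56,0],[0,0,62,0],[0,0,66,0],[0,0,69,0],[0,0,70,0],[0,0,70,0]]}}

```text
t: 24.0
tcp_pos: [0.4901, -0.2328, 0.0907]
tcp_rot: [[0.163, 0.987, 0.0], [0.987, -0.163, -0.0], [0.0, 0.0, -1.0]]
ft_force: [0.2, -0.8, -2.6]
gripper_width: 0.684
grasp_force: 25.0
```

Emit:
{"op": "drive_tool", "data": {"commands": [[0,0,0.5,0],[0,0,1,0],[0,0,1.5,0],[0,0,2,0],[0,0,2.3,0],[0,0,2.3,0]]}}

```text
t: 24.6
tcp_pos: [0.4899, -0.2327, 0.0883]
tcp_rot: [[0.163, 0.987, -0.0], [0.987, -0.163, 0.0], [0.0, -0.0, -1.0]]
ft_force: [0.6, 0.9, -2.6]
gripper_width: 0.681
grasp_force: 25.0
```

Emit:
{"op": "drive_tool", "data": {"commands": [[0,0,0.5,0],[0,0,1,0],[0,0,1,0],[0,0,1,0]]}}

```text
t: 25.0
tcp_pos: [0.49, -0.2328, 0.0879]
tcp_rot: [[0.163, 0.987, 0.0], [0.987, -0.163, 0.0], [0.0, 0.0, -1.0]]
ft_force: [-1.8, 1.6, 6.0]
gripper_width: 0.683
grasp_force: 25.0
```

Seated. Release and rise; then measure.

Emit:
{"op": "drive_tool", "data": {"commands": [[0,0,0,0],[0,0,0,0],[0,0,0,0],[0,0,0,0],[0,0,0,0]], "hand": 0}}

```text
t: 25.5
tcp_pos: [0.49, -0.2327, 0.0873]
tcp_rot: [[0.163, 0.987, 0.0], [0.987, -0.163, -0.0], [-0.0, 0.0, -1.0]]
ft_force: [0.7, 0.1, 0.2]
gripper_width: 1.0
grasp_force: 0.0
```

Emit:
{"op": "drive_tool", "data": {"commands": [[0,0,-15,0],[0,0,-40,0],[0,0,-80,0],[0,0,-120,0],[50,0,-130,8],[100,0,-130,16],[150,0,-130,24],[150,0,-130,32],[150,0,-130,40],[150,0,-130,48],[150,0,-130,56],[150,0,-130,64],[150,0,-130,72],[150,0,-130,80],[150,0,-130,88],[150,0,-130,90],[150,0,-130,90]], "hand": 0}}

```text
t: 27.2
tcp_pos: [0.5144, -0.0847, 0.2178]
tcp_rot: [[0.987, -0.161, -0.0], [-0.161, -0.987, -0.0], [0.0, 0.0, -1.0]]
ft_force: [0.3, -0.7, 0.2]
gripper_width: 1.004
grasp_force: 0.0
```

```bash
python3 -c "
from mag import *
from go import *
s=env.sense();print(np.round(s['q'],2))
mag('pics/p1.png')
go(475.7,-315.3,205,80.6)"
```

```text
[-0.85  0.56  1.31  1.93 -0.6   1.13 -1.03]
top wall 40 c [ 481.7 -204.9] size [59.  42.1] ang 85.9
top packtops 293 c [ 492.1 -212.6] size [68.1 60. ] ang 80.9
top plate 83 c [ 485.7 -236. ] size [30.1 55.1] ang 81.6
top handle 100 c [ 476.7 -311.3] size [21.1 30.6] ang 80.4
side wall 153 c [ 493.5 -207.1] size [72.7 59.3] ang 81.8
side packtops 822 c [ 492.2 -218.4] size [73.7 59.6] ang 80.6
side plate 224 c [ 489.2 -236.7] size [38.6 59.2] ang 81.5
side handle 161 c [ 475.5 -316.9] size [22.2 28.6] ang 80.6
t 27.3 tcp [514.4 -84.7 217.6] ang -99.22 -> [ -1.3 233.8  12.6] spin 0.2
```

View pics/p1.png

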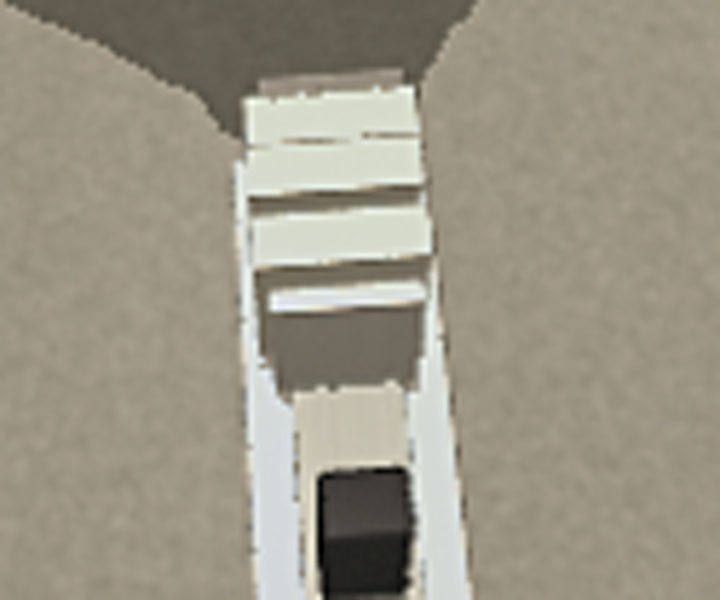

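The third slab (250–432, 210–265) stands upright and in line with the other two, with gaps on both sides. Now back to the handle.

Emit:
{"op": "drive_tool", "data": {"commands": [[-1.3,50,0,0],[-1.3,100,0,0],[-1.3,150,0,0],[-1.3,200,0,0],[-1.3,234,0,0],[-1.3,234,0,0],[-1.3,234,0,0],[-1.3,234,40,0],[-1.3,234,80,0],[-1.3,234,110,0],[-1.3,234,122,0],[-1.3,234,128,0],[-1.3,234,128,0],[-1.3,234,128,0]], "hand": 0.45, "newtons": 15}}

```text
t: 28.7
tcp_pos: [0.4758, -0.3156, 0.0906]
tcp_rot: [[0.987, -0.163, 0.002], [-0.163, -0.987, -0.001], [0.002, 0.001, -1.0]]
ft_force: [0.7, -0.3, 0.5]
gripper_width: 0.551
grasp_force: 0.0
```

Emit:
{"op": "drive_tool", "data": {"commands": [[0,0,0,0],[0,0,0,0],[0,0,0,0],[0,0,0,0],[0,0,0,0],[0,0,0,0]], "hand": 1}}

```text
t: 29.3
tcp_pos: [0.4753, -0.3148, 0.0896]
tcp_rot: [[0.987, -0.163, 0.001], [-0.163, -0.987, 0.001], [0.0, -0.001, -1.0]]
ft_force: [0.5, 4.2, 5.1]
gripper_width: 0.246
grasp_force: 15.0
```

Emit:
{"op": "drive_tool", "data": {"commands": [[0,-1,0,0],[0,-2,0,0],[0,-3,0,0],[0,-4,0,0],[0,-5,0,0],[0,-6,0,0],[0,-7,0,0],[0,-8,0,0],[0,-8.5,0,0],[0,-9,0,0],[0,-9,0,0]]}}

```text
t: 30.4
tcp_pos: [0.4766, -0.307, 0.0896]
tcp_rot: [[0.987, -0.164, 0.001], [-0.164, -0.987, -0.001], [0.001, 0.001, -1.0]]
ft_force: [0.5, -4.8, 6.2]
gripper_width: 0.251
grasp_force: 15.0
```

Friction only, about 5 N and 8 mm moved. Creep home.

Emit:
{"op": "drive_tool", "data": {"commands": [[0,-0.5,0,0],[0,-1,0,0],[0,-1.5,0,0],[0,-2,0,0],[0,-2,0,0],[0,-2,0,0]]}}

```text
t: 31.0
tcp_pos: [0.4769, -0.305, 0.0896]
tcp_rot: [[0.987, -0.163, 0.001], [-0.163, -0.987, -0.001], [0.001, 0.001, -1.0]]
ft_force: [-0.2, -4.9, 5.8]
gripper_width: 0.25
grasp_force: 15.0
```

Emit:
{"op": "drive_tool", "data": {"commands": [[0,-0.5,0,0],[0,-1,0,0],[0,-1.5,0,0],[0,-1.5,0,0],[0,-1.5,0,0]]}}

```text
t: 31.5
tcp_pos: [0.4772, -0.3035, 0.0896]
tcp_rot: [[0.987, -0.163, 0.001], [-0.163, -0.987, -0.001], [0.001, 0.001, -1.0]]
ft_force: [0.1, -4.3, 5.6]
gripper_width: 0.25
grasp_force: 15.0
```

Emit:
{"op": "drive_tool", "data": {"commands": [[0,-0.5,0,0],[0,-1,0,0],[0,-1,0,0],[0,-1,0,0]]}}

```text
t: 31.9
tcp_pos: [0.4773, -0.303, 0.0897]
tcp_rot: [[0.987, -0.164, 0.001], [-0.164, -0.987, -0.002], [0.001, 0.002, -1.0]]
ft_force: [-0.4, -5.7, 4.3]
gripper_width: 0.244
grasp_force: 15.0
```

Emit:
{"op": "drive_tool", "data": {"commands": [[0,-0.5,0,0],[0,-1,0,0],[0,-1,0,0],[0,-1,0,0]]}}

```text
t: 32.3
tcp_pos: [0.4773, -0.3028, 0.0896]
tcp_rot: [[0.986, -0.164, 0.001], [-0.164, -0.986, -0.003], [0.001, 0.003, -1.0]]
ft_force: [0.2, -8.6, 1.6]
gripper_width: 0.248
grasp_force: 15.0
```

Emit:
{"op": "drive_tool", "data": {"commands": [[0,-0.5,0,0],[0,-1,0,0],[0,-1.5,0,0],[0,-1.5,0,0],[0,-1.5,0,0]]}}

```text
t: 32.8
tcp_pos: [0.4773, -0.3028, 0.0896]
tcp_rot: [[0.986, -0.165, 0.001], [-0.165, -0.986, -0.006], [0.002, 0.006, -1.0]]
ft_force: [-1.0, -13.4, -2.1]
gripper_width: 0.252
grasp_force: 15.0
```

Emit:
{"op": "drive_tool", "data": {"commands": [[0,1,0,0],[0,2,0,0],[0,2.5,0,0],[0,2.5,0,0]]}}

```text
t: 33.2
tcp_pos: [0.4772, -0.3029, 0.0896]
tcp_rot: [[0.987, -0.164, 0.0], [-0.164, -0.987, -0.002], [0.001, 0.001, -1.0]]
ft_force: [0.0, -5.6, 4.3]
gripper_width: 0.248
grasp_force: 15.0
```

Firm at 13 N and relaxed without backing off. Open, rise, move away, check.

Emit:
{"op": "drive_tool", "data": {"commands": [[0,0,0,0],[0,0,0,0],[0,0,0,0],[0,0,0,0],[0,0,0,0]], "hand": 0.45}}

```text
t: 33.7
tcp_pos: [0.4771, -0.3016, 0.0891]
tcp_rot: [[0.987, -0.163, -0.0], [-0.163, -0.987, 0.001], [-0.0, -0.001, -1.0]]
ft_force: [-0.2, -0.3, -1.3]
gripper_width: 0.547
grasp_force: 0.0
```

Emit:
{"op": "drive_tool", "data": {"commands": [[0,0,-30,0],[0,0,-70,0],[0,0,-110,0],[0,-30,-130,0],[0,-80,-130,0],[0,-130,-130,0],[0,-180,-130,0],[0,-230,-130,0],[0,-250,-130,0],[0,-250,-130,0],[0,-250,-130,0]]}}

```text
t: 34.8
tcp_pos: [0.5178, -0.0556, 0.2193]
tcp_rot: [[0.987, -0.162, -0.0], [-0.162, -0.987, -0.0], [-0.0, 0.0, -1.0]]
ft_force: [-0.6, -0.3, 0.1]
gripper_width: 0.552
grasp_force: 0.0
```

```bash
python3 -c "
from mag import *
mag('pics/f1.png'); print(env.sense()['t'])"
```

```text
top wall 116 c [ 486.1 -202.5] size [54.5 74.4] ang 1.0
top packtops 405 c [ 492.6 -207.5] size [58.1 60.3] ang 80.8
top plate 55 c [ 486.5 -232.4] size [22.2 55.1] ang 88.5
top handle 109 c [ 477.9 -300.5] size [21.2 31.4] ang 78.6
side wall 162 c [ 492.7 -206.9] size [71.4 58.5] ang 83.6
side packtops 804 c [ 493.8 -209.1] size [55.1 59.9] ang 80.4
side plate 175 c [ 488.9 -239.4] size [ 9.8 58.7] ang 80.5
side handle 166 c [ 478.1 -305.1] size [22.1 27.6] ang 77.3
34.9
```

View pics/f1.png

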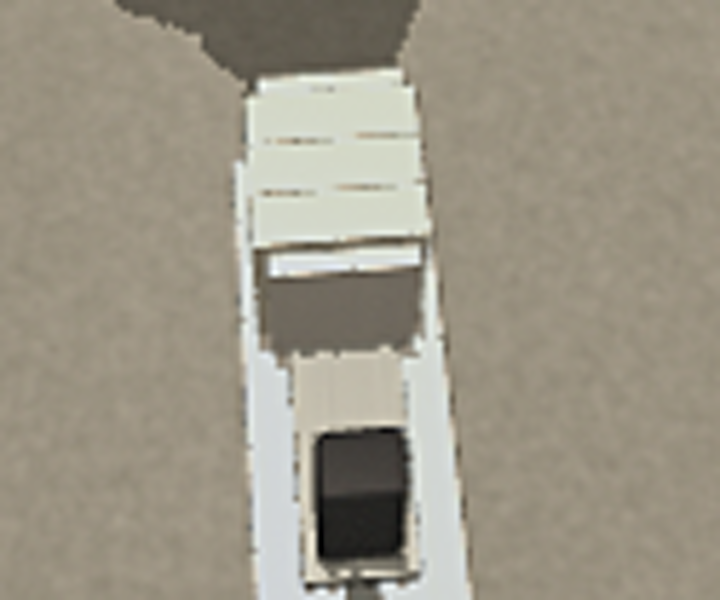

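The three slabs stand flush and level (250–430, 75–245), with the plate against the third. The pack measures 55 mm against 54 nominal.

```bash
python3 -c "
from cell import env
print(env.sign_off())"
```

```text
the job is handed in; nothing more can be done
None
```

The sound slab stands third in the magazine with the stop pushed home, all three slabs snug by the last camera check. The chipped and short slabs were left in the stand, and the job was handed in at about 35 s; no verdict was returned.

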